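# Seat a row of culture flasks on the rocker tray and shut the gate

## Robot

A 6-joint arm with a two-finger parallel gripper is mounted at the origin on a cart in front of the work surface, level with it; the furniture and walls round the work are solid. World frame = base frame: x ahead of the robot, y to its left, z up, the work surface at z = 0. Lengths are in m, angles in degrees, forces in N, time in s.
With the tool pointing down it reaches from about 0.325 to 0.85 m from the base axis. Payload 4.4 kg.
Tool frame: the origin (TCP) lies between the finger pads; the fingertips stand 14 mm ahead of it and the grasp point (between the pads) lies 5 mm behind it; z points along the fingers, y is the line along which they close (so a half turn about z gives the same grasp; the last joint's range is limited). The gripper opens to 94 mm and grips with 3 to 60 N. Pads are 16 mm wide; open, the fingers measure 119 mm over their backs; the gripper's body (75 mm by 177 mm) begins 78 mm behind the grasp point.
Start: joints at [-85.285, 11.837, 88.321, -0, 79.842, -8.623], TCP at [0.133, -0.559, 0.219] pointing down, gripper open.
Joint ranges: [-156.59, 156.59], [-49.26, 127.26], [12.9, 141.05], [-63.56, 243.56], [4.71, 150.69], [-161.64, 161.64]. Speed limits (degrees/s): [159.86, 159.86, 180, 180, 180, 180].

## Interface

Orientations are given as a 3x3 rotation matrix whose columns are the frame's x, y, z axes.
In Python, from plant import sense, optics, r gives the robot as it stands.
- The arm moves only by the shell command python3 -m jog 'ROWS' [FORCE]. ROWS is JSON, a list of rows, each a list of 5 numbers: the opening, from 0 (shut) to 1 (fully open), then the shift along the tool's x, y, z as a fraction of full scale, then the turn about the tool's z as a fraction of full scale. A call has 1 to 10 rows; each row shifts and turns the commanded pose from where the row before left it, along the tool's axes as they then stand; what a row does not reach is not made up. Full scale, the value 1, is 0.5 m for a shift and 120 degrees for a turn. A row lasts 1/12 s, in which the tool goes at most 41.7 mm and 7.16 degrees, less where a joint would pass 70% of its speed; a pose out of reach is approached as far as the arm can. A call with a number of a shift or a turn outside -1 to 1 is refused whole. A call with a gripper value outside its range is refused whole. The fingers move at their own pace and stop on an object; FORCE is the grip in N (left out, the last holds). Time passes only in rows, so rows that do not move let the fingers close. It gives the time, the measured TCP pose, the force, the opening and the grip force at its end, in the units of the state.
- sense(): the state, without advancing time (a new reading comes with each control period).
- optics.snapshot(name): name is "side" or "top"; returns the picture (420x560x3 uint8, blue, green, red); there is no depth.
- optics.get_calibration(name): a dict with "vertical_fov" (degrees; the focal length in pixels is half the picture's height over the tangent of half this angle, whatever the lens; pixels are square), "cx", "cy" (the principal point, pixels), "R" (3x3) and "t" (3): a world point X has camera coordinates R X + t. Camera axes: x right, y down, z forward; pixel columns grow to the right and rows downward; lengths in m; the calibration is good to about 2 mm. A picture is of the moment at which its call begins. get_calibration takes no time and is no camera call.
- r.finish_job(): hands the job in; it is judged then, once.
The state is a dict: "time_s": time; "joint_positions": joint angles; "dq": joint speeds; "effort": joint torques, N m; "ee_pos": TCP position; "eef_rot": TCP orientation; "wrist_force": force on the tool from outside, world axes, zero at the start; "ft_torque": the same for the moment, N m; "grip_width": finger opening in m; "grasp_force": force on a finger pad.
Only numpy, scipy, OpenCV 4.12 (cv2) and the standard library are available. Lean on these libraries where they do the work, as an engineer would, in place of code of your own. Each camera call takes 0.05 s, during which the arm holds its last target. There are 200 camera calls.

## Task

Get the rocker's tray ready to run: push the row of three culture flasks along the tray's guide rails, all together as one train, until the first flask is against the end stop and the three stand flank to flank. Then push the swing gate shut behind the last flask, until its bar rests against the catch on the opposite rail. Fingertip pushes are all it takes: the flasks must stay flat on the tray and never be lifted, and the other things on the bench stay where they are.

Things in the scene. Friction and masses are not known exactly. Their poses are not given: they have to be found in the camera images.
- rocker: Low white bench rocker (platform shaker) with an aluminium flask tray on top; it stands still and does not move when pushed. Origin: on the bench under the tray's middle. x runs along the tray towards the end stop, y across it towards the operating face with the dials, z up. Tray 284 mm long (x -142 to +142), 152 mm wide; its floor is 78 mm above the bench.
- tray_mid (a point): Middle of the tray floor, axes as the rocker's. Two guide rails, 8 mm high, run along the tray, their inner faces 51.5 mm to either side (y = -51.5 and +51.5). The end stop closes the tray at +x; the -x end is open, nothing stands there.
- end_stop (a point): Middle of the inner face of the end stop, a 22 mm high bar across the tray: x = +125 mm in the rocker's frame, 12 mm above the tray floor.
- flask_1: Clear flat culture flask lying on the tray, screw cap to the operating side; first of the row. 50 mm wide along the tray, 100 mm long across it with cap, 24 mm high, 28 to 56 g, slides freely, 1.5 mm play each side. Origin: underside, middle of width and length. Flat flanks at rocker y -45 to 0 mm, then shoulder, neck, cap. Its x is opposite to the rocker's x. Fully home: origin at rocker x = +100 mm.
- flask_2: Second flask of the row, the same kind, less than 1 mm from the first. Fully home: origin at rocker x = +50 mm.
- flask_3: Last flask of the row (nearest the open end), the same kind, less than 1 mm from the second. With the row home its origin is at rocker x = 0 and its outer flank at x = -25 mm, 4 mm clear of the shut gate bar.
- gate (a joint): Gate angle about its upright pivot, rad: 0 = shut, bar straight across the tray behind the last flask; 1.6 to 1.8 = open, bar pointing away from the end stop, outside the rail (limit 2.0). Shuts clockwise seen from above. Stiff (0.04 N m), stays where left. Steel bar 8 x 8 mm, 10 to 18 mm above the tray floor: it passes over the rails, not over the flasks, so it shuts only if the row is home.
- gate_pivot (a point): Axis of the gate's pivot, outside the rail away from the operating face: rocker x = -33, y = -66 mm; this point is 14 mm above the tray floor, at the bar's mid height.
- gate_knob (a point): Centre line of the gate's upright black finger knob, 13 mm in diameter, 22 to 44 mm above the tray floor, on a thin stem near the bar's free end, 126 mm from the pivot; this point is 29.5 mm above the tray floor. It moves with the gate; its y axis points along the bar from the pivot outwards.
- gate_catch (a point): Face of the gate's catch, a small dark block 14 mm wide and 19 mm high outside the rail on the operating side, against which the shut bar rests: rocker x = -28.5, y = +66 mm, 14 mm above the tray floor.
- tally: Bystander: tally counter, 54 x 76 x 26 mm, loose on the bench beyond the tray's open end. Leave alone. Origin: underside centre.
- marker: Bystander: marker pen, 138 mm long, 14 mm thick, lying on the bench behind the rocker. Leave alone. Origin: underside centre.
- tube: Bystander: capped 50 ml tube standing on the bench behind the rocker, 33 mm in diameter, 116 mm high. Leave alone. Origin: underside centre.
- timer: Bystander: small bench timer, 62 x 62 x 16 mm, beyond the end stop. Leave alone. Origin: underside centre.
- spare_flask: Bystander: a fourth culture flask, 50 x 100 x 24 mm, lying on the bench at the right, not on the tray. Leave alone. Origin: underside centre.

How it is judged (in metres and radians):
On the way, in this order (a step that is already met when the one before it is completed fails the run):
1. the row of flasks is fully home against the end stop, while the gate still stands open (x of flask_1 in the frame of rocker above 0.0965 m and x of flask_2 in the frame of rocker above 0.0455 m and x of flask_3 in the frame of rocker above -0.005 m and angle between each of flask_1, flask_2, flask_3's own z axis and vertical below 0.06 rad and z of each of flask_1, flask_2, flask_3 in the frame of rocker below 0.082 m and angle between the x axis of each of flask_1, flask_2, flask_3 and the x axis of rocker, either way round below 0.06 rad and value of joint gate above 1 rad), for 0.2 s.
2. the gate is shut behind the row (value of joint gate below 0.06 rad), for 0.2 s.
At the end, for the whole second after the job is handed in: All three flasks lie flat and square on the tray (within 0.06 rad) with the row against the end stop: the first within 3.5 mm, the second within 4.5 mm and the third within 5 mm of its home place; the gate is shut to within 0.06 rad; all at rest (x of flask_1 in the frame of rocker above 0.0965 m and x of flask_2 in the frame of rocker above 0.0455 m and x of flask_3 in the frame of rocker above -0.005 m and angle between each of flask_1, flask_2, flask_3's own z axis and vertical below 0.06 rad and z of each of flask_1, flask_2, flask_3 in the frame of rocker below 0.082 m and angle between the x axis of each of flask_1, flask_2, flask_3 and the x axis of rocker, either way round below 0.06 rad and value of joint gate below 0.06 rad and linear speed of each of flask_1, flask_2, flask_3 below 0.01 m/s); the robot touches nothing.
It fails at once if a flask of the row is lifted more than 8 mm off the tray or tipped (z of any of flask_1, flask_2, flask_3 in the frame of rocker above 0.086 m or angle between any of flask_1, flask_2, flask_3's own z axis and vertical above 0.25 rad).
It fails at once if another thing on the bench is moved more than 20 mm (distance of any of tally, marker, tube, timer, spare_flask from where it was at the start of the episode above 0.02 m).
It also fails if it takes over 58 s, if anything falls off the work surface, if the arm or the gripper's body presses on something with over 40 N, if the wrist force passes 120 N, or if a joint passes its speed limit or range.

## Working session

There is one attempt and no reset: what is moved stays moved. The work goes in short steps, Python scripts to look and compute and a shell command to move; the robot and the scene stay as the last step left them, time stands still between calls to the robot, and variables do not carry over. Pictures are saved under pics/ and viewed, at most 10 in all, crops included, and the job is handed in when it is done.

```bash
mkdir -p pics; python3 - <<'E'
from plant import sense, optics, r
import cv2
s=sense(); print(s)
for n in ("top","side"):
    cv2.imwrite(f"pics/{n}0.png",optics.snapshot(n)); print(n,optics.get_calibration(n))
E
```

```text
{'time_s': 0.0, 'joint_positions': array([-8.52834174e+01,  1.18826190e+01,  8.84034546e+01, -8.36801272e-04,
        7.98400923e+01, -8.62402304e+00]), 'dq': array([-0.00891994,  0.01908194,  0.0302319 , -0.06405558, -0.00757267,
        0.0206233 ]), 'effort': array([-8.61223034e-04, -3.70877194e+01, -2.81421053e+01,  6.95471512e-02,
        3.62696510e-02, -1.72159557e-04]), 'ee_pos': array([ 0.13258642, -0.55872369,  0.21831805]), 'eef_rot': array([[ 9.73015024e-01,  2.30741683e-01, -1.95391757e-04],
       [ 2.30741550e-01, -9.73012603e-01,  2.19337040e-03],
       [ 3.15983336e-04, -2.17926735e-03, -9.99997575e-01]]), 'wrist_force': array([0.23134326, 0.38271959, 0.71964531]), 'ft_torque': array([-0.02993555,  0.02337163,  0.00325088]), 'grasp_force': 0.0, 'grip_width': 0.09387074986907767}
top {'vertical_fov': 45.65237229514851, 'cx': 273.5472070118229, 'cy': 199.67324670140715, 'R': array([[ 0.01366043, -0.99987526, -0.00792856],
       [-0.99324663, -0.01265536, -0.11532986],
       [ 0.11521513,  0.00945047, -0.99329561]]), 't': array([-0.07048761,  0.54769296,  1.07438047])}
side {'vertical_fov': 49.597758287136266, 'cx': 280.18522091479264, 'cy': 203.64274834367816, 'R': array([[-0.99866862,  0.05073351,  0.00933254],
       [ 0.02184759,  0.57987413, -0.81441309],
       [-0.04672973, -0.8131249 , -0.5802105 ]]), 't': array([0.52000607, 0.09866133, 1.18549776])}
```

View pics/top0.png

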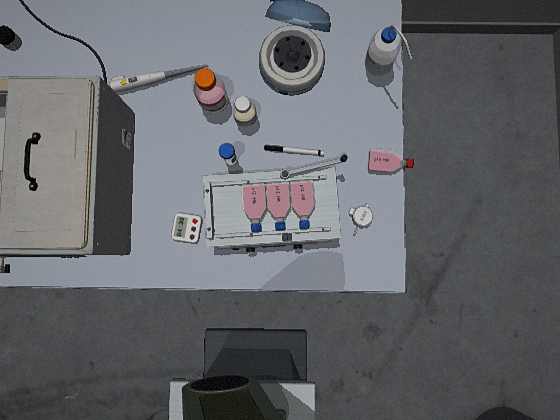

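View pics/side0.png

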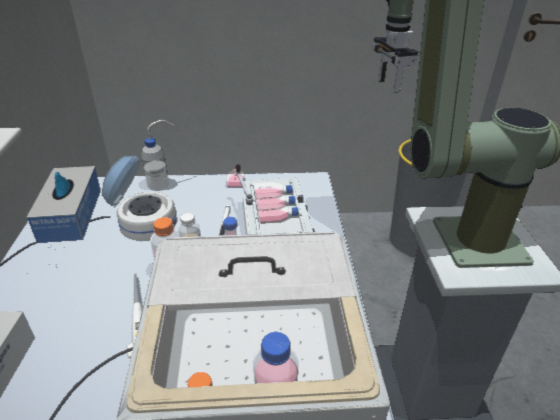

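The top view shows the rocker with its end stop at left (px 208), the flask row at about (255–305, 205), and the gate open with its pivot near (285,174) and knob near (344,158). The robot is at the bottom. The side view shows the same scene from beyond the end stop. I'll zoom in on the tray to measure.

```bash
cat > h.py <<'E'
import numpy as np, cv2
from plant import sense, optics, r
def ray(n,uv,z):
    c=optics.get_calibration(n); f=210/np.tan(np.radians(c["vertical_fov"]/2)); R=np.array(c["R"]); t=np.array(c["t"])
    o=-R.T@t; d=R.T@np.array([(uv[0]-c["cx"])/f,(uv[1]-c["cy"])/f,1]); return o+d*(z-o[2])/d[2]
def proj(n,X):
    c=optics.get_calibration(n); f=210/np.tan(np.radians(c["vertical_fov"]/2)); p=np.array(c["R"])@X+c["t"]
    return np.array([c["cx"],c["cy"]])+f*p[:2]/p[2]
E
python3 - <<'E'
from h import *
im=cv2.imread("pics/top0.png")
c=cv2.resize(im[145:260,195:360],None,fx=4.8,fy=4.8,interpolation=cv2.INTER_CUBIC)
cv2.imwrite("pics/crop0.png",c); print(c.shape)
hsv=cv2.cvtColor(im,cv2.COLOR_BGR2HSV)
for nm,lo,hi,z in (("blue",(100,120,60),(130,255,255),.09),("pink",(165,60,100),(180,255,255),.1)):
    m=cv2.inRange(hsv,lo,hi); n,_,st,ce=cv2.connectedComponentsWithStats(m)
    for i in range(1,n):
        if st[i,4]>20: print(nm,st[i],ce[i].round(1),ray("top",ce[i],z).round(4))
E
```

```text
(552, 792, 3)
blue [382  27  14  14 130] [388.5  33.7] [ 0.9088 -0.3093  0.09  ]
blue [219 143  15  15 176] [226. 150.] [0.6466 0.0386 0.09  ]
blue [299 220  11   8  72] [304.  223.7] [ 0.4921 -0.1281  0.09  ]
blue [275 222  10   8  70] [279.6 225.2] [ 0.4883 -0.0772  0.09  ]
blue [251 224  10   7  68] [255.5 226.9] [ 0.4841 -0.027   0.09  ]
pink [218  83   7  14  33] [221.5  88.9] [0.7772 0.0504 0.1   ]
pink [196  87   5  15  36] [198.   93.3] [0.767  0.1004 0.1   ]
pink [369 151  31  21 526] [383.1 161.2] [ 0.6245 -0.2922  0.1   ]
pink [291 182  23  33 589] [302.  197.5] [ 0.5459 -0.1229  0.1   ]
pink [243 185  22  34 582] [254.  200.6] [ 0.5381 -0.0234  0.1   ]
pink [267 184  23  33 587] [277.9 199.2] [ 0.5418 -0.0729  0.1   ]
```

View pics/crop0.png

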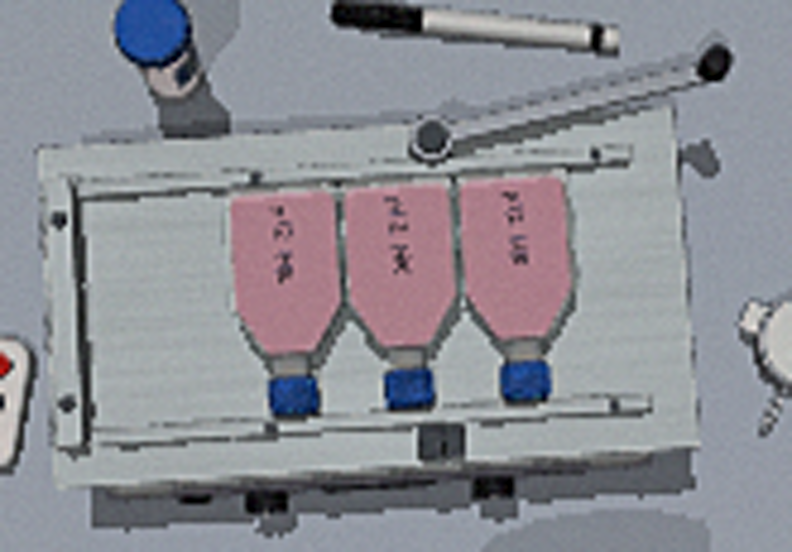

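The crop clearly shows the tray, with corners at crop (38,150), (675,107), (697,447) and (57,487). The pivot is at (431,139), the knob top at (715,62), the catch at (440,440) and the end stop's inner face at about x=78–85. Next I'll work out the rocker frame and cross-check it.

```bash
cat >> h.py <<'E'
def fr(): return FO, np.array([[AX[0],-AX[1]],[AX[1],AX[0]]])
def cr(p,z): return ray("top",(p[0]/4.8+195-.4,p[1]/4.8+145-.4),z)
E
python3 - <<'E'
from h import *
P=[cr(p,.078)[:2] for p in ((38,150),(675,107),(697,447),(57,487))]
L=lambda a,b:np.linalg.norm(P[a]-P[b])
print("tray sides",L(0,1),L(1,2),L(2,3),L(3,0))
mid=np.mean(P,0)
ax=(P[0]-P[1])+(P[3]-P[2]); ax/=np.linalg.norm(ax)
caps=np.array([-.0080,.1011]); caps/=np.linalg.norm(caps)
print("mid",mid,"yaw corners",np.degrees(np.arctan2(ax[1],ax[0])),"caps",np.degrees(np.arctan2(caps[1],caps[0])))
a=ax+caps; a/=np.linalg.norm(a); R=np.array([[a[0],-a[1]],[a[1],a[0]]])
for n,p,z in (("pivot",(431,138),.1),("knobtop",(715,62),.122),("catch",(440,440),.097),("stopinner lo",(88,440),.078),("stopinner hi",(80,195),.078),("stop in top",(84,447),.102),("stop in top hi",(72,182),.102),
  ("f3 right",(567,180),.102),("f3 rlow",(574,290),.102),("f1 left",(231,200),.102),("railtop out R",(630,155),.086),("railbot R",(650,403),.086)):
    w=cr(p,z); print(n,w.round(4),"rocker",((w[:2]-mid)@R*1000).round(1))
k=(cr((715,62),.122)[:2]-cr((431,138),.1)[:2])@R; print("knob r",np.linalg.norm(k),"gate angle",np.arctan2(-k[0],k[1]))
s=sense(); 
E
```

```text
tray sides 0.2841810920603567 0.15120122015597853 0.28077011493828347 0.14979104034234653
mid [ 0.52887826 -0.05845876] yaw corners 94.47645196006519 caps 94.52436329509082
pivot [ 0.5963 -0.0858  0.1   ] rocker [-32.6 -65.1]
knobtop [ 0.6269 -0.2065  0.122 ] rocker [-155.3  -86.1]
catch [ 0.4652 -0.0912  0.097 ] rocker [-27.6  66. ]
stopinner lo [0.464  0.0629 0.078 ] rocker [126.1  55.2]
stopinner hi [0.5725 0.0695 0.078 ] rocker [124.1 -53.5]
stop in top [0.46   0.0614 0.102 ] rocker [124.9  59.3]
stop in top hi [0.5747 0.0698 0.102 ] rocker [124.3 -55.7]
f3 right [ 0.5782 -0.1449  0.102 ] rocker [-90.1 -42.4]
f3 rlow [ 0.5303 -0.1482  0.102 ] rocker [-89.6   5.6]
f1 left [0.5677 0.0006 0.102 ] rocker [ 55.8 -43.3]
railtop out R [ 0.5922 -0.1738  0.086 ] rocker [-119.9  -54. ]
railbot R [ 0.483  -0.1826  0.086 ] rocker [-120.2   55.5]
knob r 0.12454918398745801 gate angle 1.7408932921433087
```

Everything agrees with the given sizes. Tray middle is at (0.529, −0.0585) with yaw 94.5°, the gate stands at about 1.74 rad, and the last flank is at rocker x ≈ −90. First I'll square the tool to the rocker (turn −81.2°), then move over to rocker (−125, −21).

```bash
cat >> h.py <<'E'
MID=np.array([.5289,-.0585]); YAW=np.radians(94.5); RR=np.array([[np.cos(YAW),-np.sin(YAW)],[np.sin(YAW),np.cos(YAW)]])
def st():
    s=sense(); T=s["eef_rot"]; print("t",round(s["time_s"],2),"rocker mm",((s["ee_pos"][:2]-MID)@RR*1000).round(1),"z",s["ee_pos"][2].round(4),"toolx yaw-rocker",round(np.degrees(np.arctan2(T[1,0],T[0,0]))-94.5,2),"F rocker",(s["wrist_force"][:2]@RR).round(2),s["wrist_force"][2].round(2),"w",s["grip_width"].round(4))
E
python3 -m jog '[[0.17,0,0,0,-0.059],[0.17,0,0,0,-0.059],[0.17,0,0,0,-0.059],[0.17,0,0,0,-0.059],[0.17,0,0,0,-0.059],[0.17,0,0,0,-0.059],[0.17,0,0,0,-0.059],[0.17,0,0,0,-0.059],[0.17,0,0,0,-0.059],[0.17,0,0,0,-0.059]]' >/dev/null
python3 -m jog '[[0.17,0,0,0,-0.0435],[0.17,0,0,0,-0.043],[0.17,0.0457,0.0607,0,0],[0.17,0.0457,0.0607,0,0],[0.17,0.0457,0.0607,0,0],[0.17,0.0457,0.0607,0,0],[0.17,0.0457,0.0607,0,0],[0.17,0.0457,0.0607,0,0],[0.17,0.0457,0.0607,0,0],[0.17,0.0457,0.0607,0,0]]'
python3 -c "from h import *; st()"
```

```text
time_s: 1.77
ee_pos: [0.3612, -0.3564, 0.2191]
eef_rot: [[-0.079, 0.997, -0.0], [0.997, 0.079, 0.001], [0.001, -0.0, -1.0]]
wrist_force: [1.0, -1.1, -0.5]
grip_width: 0.0159
grasp_force: 0.0Traceback (most recent call last):
  File "<string>", line 1, in <module>
    from h import *; st()
                     ~~^^
  File "h.py", line 13, in st
    s=sense(); T=s["eef_rot"]; print("t",round(s["time_s"],2),"rocker mm",((s["ee_pos"][:2]-MID)@RR*1000).round(1),"z",s["ee_pos"][2].round(4),"toolx yaw-rocker",round(np.degrees(np.arctan2(T[1,0],T[0,0]))-94.5,2),"F rocker",(s["wrist_force"][:2]@RR).round(2),s["wrist_force"][2].round(2),"w",s["grip_width"].round(4))
                                                                                                                                                                                                                                                                                                     ^^^^^^^^^^^^^^^^^^^^^
AttributeError: 'float' object has no attribute 'round'
```

```bash
sed -i 's/s\["grip_width"\].round(4)/round(s["grip_width"],4)/' h.py
python3 -m jog '[[0.17,0.0457,0.0607,0,0],[0.17,0.0457,0.0607,0,0],[0.17,0.0457,0.0607,0,0],[0.17,0.0457,0.0607,0,0],[0.17,0.0457,0.0607,0,0],[0.17,0.0457,0.0607,0,0],[0.17,0.045,0.0607,0,0],[0.17,0,0,0,0],[0.17,0,0,0,0],[0.17,0,0,0,0]]' >/dev/null
python3 -c "from h import *; st(); cv2.imwrite('pics/top1.png',cv2.resize(optics.snapshot('top')[130:270,190:370],None,fx=3.5,fy=3.5,interpolation=cv2.INTER_CUBIC))"
```

```text
t 2.6 rocker mm [-125.8  -20.1] z 0.2187 toolx yaw-rocker 0.05 F rocker [-0.51  0.28] 0.21 w 0.0163
```

View pics/top1.png

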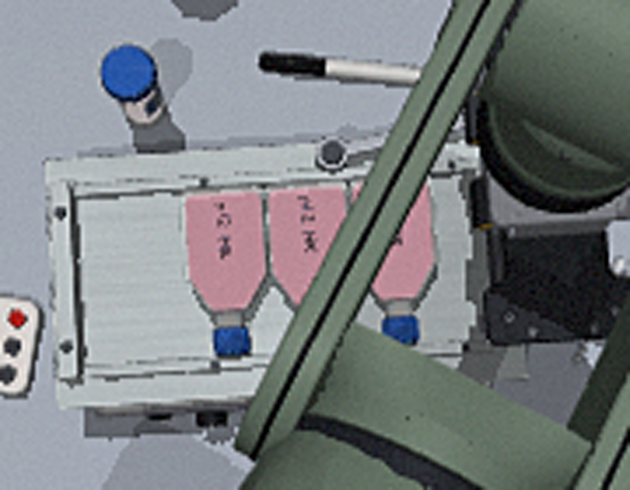

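The gripper hangs over the open end at about crop (560,300), clear of the flasks. Nothing in the scene has moved. Next: descend to tip height 6 mm above the floor, then approach.

```bash

python3 -m jog '[[0.17,0,0,0.06,0],[0.17,0,0,0.06,0],[0.17,0,0,0.06,0],[0.17,0,0,0.05,0],[0.17,0,0,0.012,0],[0.17,0,0,0,0],[0.17,0,0,0,0],[0.17,0,0,0,0]]' >/dev/null
python3 -c "from h import *; st()"
python3 -m jog '[[0.17,0.01,0,0,0],[0.17,0.01,0,0,0],[0.17,0.01,0,0,0],[0.17,0.01,0,0,0],[0.17,0.006,0,0,0],[0.17,0.006,0,0,0],[0.17,0.006,0,0,0],[0.17,0.006,0,0,0],[0.17,0.006,0,0,0],[0.17,0.006,0,0,0]]' >/dev/null
python3 -c "from h import *; st()"
```

```text
t 3.32 rocker mm [-127.3  -22. ] z 0.1008 toolx yaw-rocker -0.04 F rocker [0.73 0.08] 0.61 w 0.016
t 4.15 rocker mm [-88. -21.] z 0.0987 toolx yaw-rocker 0.01 F rocker [-2.13 -0.94] 2.27 w 0.0161
```

```bash

python3 -m jog '[[0.17,0.009,0,0,0],[0.17,0.009,0,0,0],[0.17,0.009,0,0,0],[0.17,0.009,0,0,0],[0.17,0.009,0,0,0],[0.17,0.009,0,0,0],[0.17,0.009,0,0,0],[0.17,0.009,0,0,0],[0.17,0.009,0,0,0],[0.17,0.009,0,0,0]]' >/dev/null
python3 -c "from h import *; st()"
python3 -m jog '[[0.17,0.003,0,0,0],[0.17,0.003,0,0,0],[0.17,0.003,0,0,0]]' >/dev/null
python3 -c "from h import *; st()"
```

```text
t 4.98 rocker mm [-42.3 -20.8] z 0.0985 toolx yaw-rocker 0.02 F rocker [-2.23  0.  ] 2.61 w 0.0158
t 5.23 rocker mm [-38.1 -20.7] z 0.0984 toolx yaw-rocker 0.02 F rocker [-1.47  0.71] 2.01 w 0.0163
```

```bash

python3 -m jog '[[0.17,0.003,0,0,0],[0.17,0.003,0,0,0],[0.17,0,0,0,0]]' >/dev/null
python3 -c "from h import *; st()"
python3 -m jog '[[0.17,0.003,0,0,0],[0.17,0,0,0,0]]' >/dev/null
python3 -c "from h import *; st()"
python3 -m jog '[[0.17,0.002,0,0,0],[0.17,0,0,0,0]]' >/dev/null
python3 -c "from h import *; st()"
```

```text
t 5.48 rocker mm [-35.  -20.7] z 0.0983 toolx yaw-rocker 0.02 F rocker [-0.99 -0.8 ] 0.43 w 0.0163
t 5.65 rocker mm [-34.5 -20.7] z 0.0985 toolx yaw-rocker 0.03 F rocker [-3.24  0.68] -0.01 w 0.0158
t 5.82 rocker mm [-34.3 -20.7] z 0.0987 toolx yaw-rocker 0.04 F rocker [-6.71  0.16] 1.6 w 0.0159
```

The force rises to 6.7 N while the advance stalls at −34.3 (home is expected at −33), so the row is against the stop. I'll hold a moment, ease back, rise and look.

```bash

python3 -m jog '[[0.17,0.001,0,0,0],[0.17,0,0,0,0],[0.17,0,0,0,0],[0.17,-0.003,0,0,0],[0.17,-0.006,0,0,0],[0.17,-0.02,0,0,0],[0.17,-0.04,0,0,0],[0,0,0,-0.06,0],[0,0,0,-0.06,0],[0,-0.07,0,0,0]]' >/dev/null
python3 -m jog '[[0,-0.07,0,0,0],[0,-0.07,0,0,0],[0,0,0,0,0]]' >/dev/null
python3 -c "from h import *; st(); cv2.imwrite('pics/top2.png',cv2.resize(optics.snapshot('top')[145:260,195:360],None,fx=4.8,fy=4.8,interpolation=cv2.INTER_CUBIC))"
```

```text
t 6.9 rocker mm [-177.8  -20.7] z 0.1588 toolx yaw-rocker -0.26 F rocker [-0.27  0.27] -0.5 w 0.0005
```

View pics/top2.png

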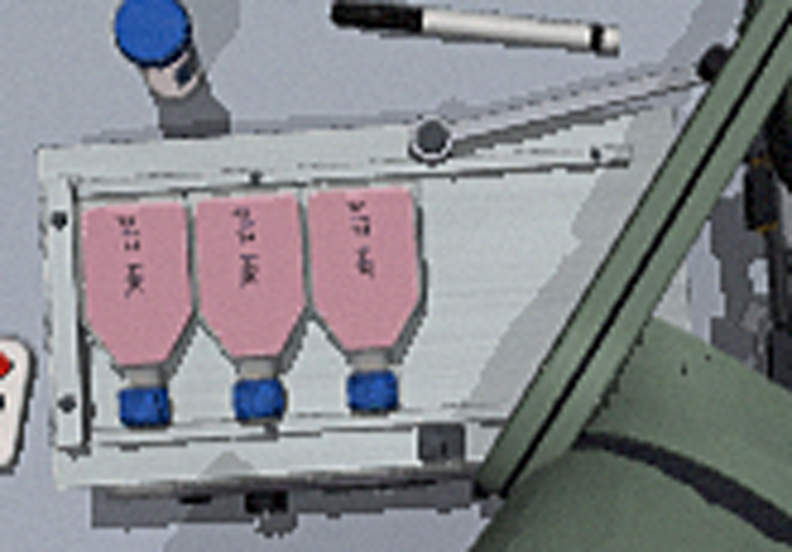

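The row is at the end stop: the first flask's edge is at crop x≈82 on the stop's face, the caps are evenly spaced, and the third flask's flank is at x≈415. The gate is untouched. Next, with the fingers shut, I go behind the knob at rocker (−156, −87) and turn the tool x axis along the knob's travel.

```bash

python3 -m jog '[[0,0.017,0.06,0,0],[0,0.017,0.06,0,0],[0,0.017,0.06,0,0],[0,0,0,0,-0.0595],[0,0,0,0,-0.0595],[0,0,0,0,-0.0595],[0,0,0,0,-0.0595],[0,0,0,0,-0.0595],[0,0,0,0,-0.0595],[0,0,0,0,-0.0595]]' >/dev/null
python3 -m jog '[[0,0,0,0,-0.0595],[0,0,0,0,-0.0595],[0,0,0,0,-0.0595],[0,0,0,0,-0.0595],[0,0,0,0,-0.0595],[0,0,0,0,-0.0595],[0,0,0,0,-0.0595],[0,0,0,0,0],[0,0,0,0,0],[0,0,0,0,0]]' >/dev/null
python3 -c "from h import *; st(); print(sense()['joint_positions'].round(1))"
```

```text
t 8.62 rocker mm [-145.4 -110.6] z 0.1581 toolx yaw-rocker -260.13 F rocker [-0.34  0.25] 0.06 w 0.0005
[ -24.    27.1   75.6    0.    77.3 -128.3]
```

```bash

python3 -m jog '[[0,0,-0.014,0,0],[0,0,0,0.04,0],[0,0,0,0.04,0],[0,0,0,0,0],[0,0,0,0,0],[0,0.01,0,0,0],[0,0.01,0,0,0],[0,0,0,0,0]]' >/dev/null
python3 -c "from h import *; st();  cv2.imwrite('pics/top3.png',cv2.resize(optics.snapshot('top')[115:230,240:405],None,fx=4.8,fy=4.8,interpolation=cv2.INTER_CUBIC))"
```

```text
t 9.28 rocker mm [-155.6 -102.1] z 0.12 toolx yaw-rocker -260.06 F rocker [-0.25  0.18] 1.05 w 0.0004
```

View pics/top3.png

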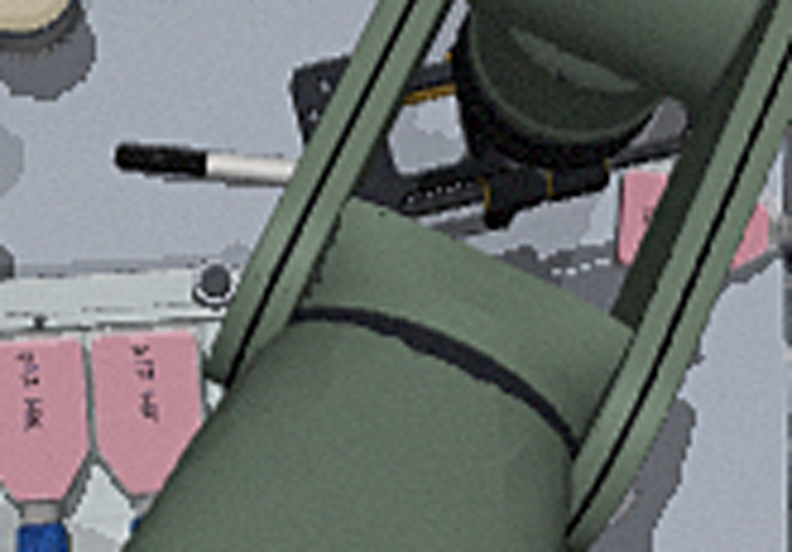

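The arm hides the knob from above, but the geometry puts the finger at radius 127 mm and 14.2 mm behind the bar line, which is just at contact. I'll sweep 5° per row about the pivot.

```bash

python3 -m jog '[[0,0.0221,-0.0016,0,0.0417],[0,0.0221,-0.0016,0,0.0417],[0,0.0221,-0.0016,0,0.0417],[0,0.0221,-0.0016,0,0.0417],[0,0.0221,-0.0016,0,0.0417],[0,0.0221,-0.0016,0,0.0417],[0,0.0221,-0.0016,0,0.0417],[0,0.0221,-0.0016,0,0.0417],[0,0,0,0,0],[0,0,0,0,0]]' >/dev/null
cat >> h.py <<'E'
def gs():
    st(); s=sense(); p=((s["ee_pos"][:2]-MID)@RR*1000)-[-33,-66]; T=s["eef_rot"]; y=np.arctan2(T[1,0],T[0,0])-YAW
    ex=np.array([np.cos(y),np.sin(y)]); o=np.array([-ex[1],ex[0]]); print("yaw",np.degrees(y)%360,"radial",p@o,"tang",p@ex)
E
python3 -c "from h import *; gs();  cv2.imwrite('pics/side4.png',cv2.resize(optics.snapshot('side')[140:260,210:340],None,fx=5,fy=5,interpolation=cv2.INTER_CUBIC))"
```

```text
t 10.17 rocker mm [-150.   -15.7] z 0.1193 toolx yaw-rocker 60.06 F rocker [0.52 0.23] -0.29 w 0.0006
yaw 60.05634094632253 radial 126.48610504094191 tang -14.824577670414186
```

View pics/side4.png

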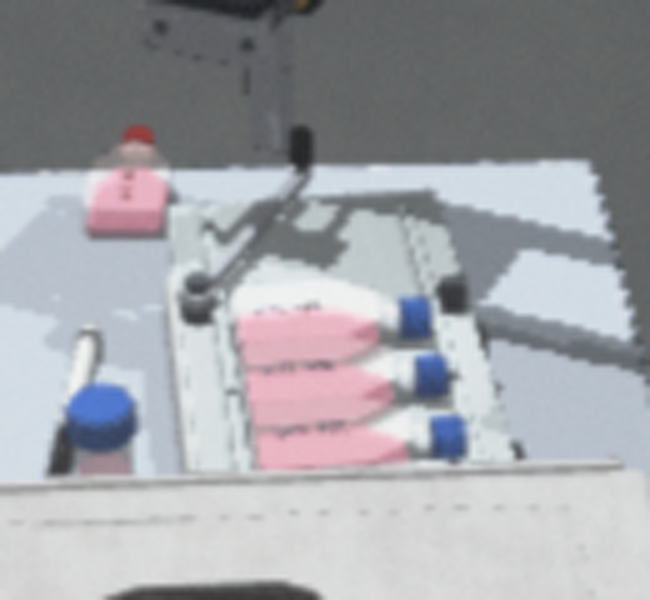

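The gate is following: the knob at crop (300,148) is against the fingers, the bar runs from the pivot at (197,290), and the row is still home. I'll continue to about 10°, then finish slowly.

```bash

python3 -m jog '[[0,0.0221,-0.0016,0,0.0417],[0,0.0221,-0.0016,0,0.0417],[0,0.0221,-0.0016,0,0.0417],[0,0.0221,-0.0016,0,0.0417],[0,0.0221,-0.0016,0,0.0417],[0,0.0221,-0.0016,0,0.0417],[0,0.0221,-0.0016,0,0.0417],[0,0.0221,-0.0016,0,0.0417],[0,0.0221,-0.0016,0,0.0417],[0,0.0221,-0.0016,0,0.0417]]' >/dev/null
python3 -c "from h import *; gs()"
python3 -m jog '[[0,0.0088,-0.0008,0,0.0167],[0,0.0088,-0.0008,0,0.0167],[0,0.0088,-0.0008,0,0.0167],[0,0.0044,-0.0004,0,0.0083],[0,0.0044,-0.0004,0,0.0083],[0,0,0,0,0]]' >/dev/null
python3 -c "from h import *; gs()"
```

```text
t 11.05 rocker mm [-69.7  55.2] z 0.1189 toolx yaw-rocker 9.75 F rocker [-0.85 -0.62] 0.14 w 0.0004
yaw 9.754058805973656 radial 125.67445374619763 tang -15.631911258728366
t 11.55 rocker mm [-52.1  58.9] z 0.1187 toolx yaw-rocker 1.94 F rocker [ 0.07 -0.29] -0.03 w 0.0002
yaw 1.9416599911683177 radial 125.42823251230789 tang -14.887739756066937
```

```bash

python3 -m jog '[[0,0.0044,0,0,0.008],[0,0.0044,0,0,0.008],[0,0,0,0,0]]' >/dev/null
python3 -c "from h import *; gs()"
python3 -m jog '[[0,0.002,0,0,0],[0,0.002,0,0,0],[0,0,0,0,0]]' >/dev/null
python3 -c "from h import *; gs()"
```

```text
t 11.8 rocker mm [-48.8  59.3] z 0.1187 toolx yaw-rocker -0.03 F rocker [-3.08 -0.06] -0.27 w 0.0005
yaw 359.9748186018339 radial 125.27818609826733 tang -15.886544996401945
t 12.05 rocker mm [-48.5  59.3] z 0.1188 toolx yaw-rocker 0.02 F rocker [-8.66  0.7 ] -1.62 w 0.0005
yaw 0.023222667786554702 radial 125.28210505188838 tang -15.467957232007446
```

The force has risen to 8.7 N with no further advance, so the bar is on the catch. I'll hold, back off, rise and check.

```bash

python3 -m jog '[[0,0,0,0,0],[0,0,0,0,0],[0,-0.004,0,0,0],[0,-0.01,0,0,0],[0,-0.04,0,0,0],[0,-0.06,0,0,0],[0,0,0,-0.07,0],[0,0,0,-0.07,0],[0,0,0,-0.07,0],[0,-0.07,0,0,0]]' >/dev/null
python3 -m jog '[[0,-0.07,0,0,0],[0,-0.07,0,0,0],[0,-0.07,0,0,0],[0,-0.07,0,0,0],[0,0,0,0,0],[0,0,0,0,0]]' >/dev/null
python3 - <<'E'
from h import *
st(); im=optics.snapshot('top')
cv2.imwrite('pics/top5.png',cv2.resize(im[145:260,195:360],None,fx=4.8,fy=4.8,interpolation=cv2.INTER_CUBIC))
m=cv2.inRange(cv2.cvtColor(im,cv2.COLOR_BGR2HSV),(100,120,60),(130,255,255)); n,_,s,ce=cv2.connectedComponentsWithStats(m)
for i in range(1,n):
    if s[i,4]>20: print(s[i,4],((ray("top",ce[i],.09)[:2]-MID)@RR*1000).round(1))
E
```

```text
t 13.38 rocker mm [-278.7   60. ] z 0.2226 toolx yaw-rocker -0.17 F rocker [0.43 0.22] -0.69 w 0.0002
131 [-279.7 -359. ]
27 [  -4.7 -280.7]
176 [  87.6 -125. ]
68 [-0.2 42.5]
74 [49.8 42.5]
70 [100.   42.3]
```

View pics/top5.png

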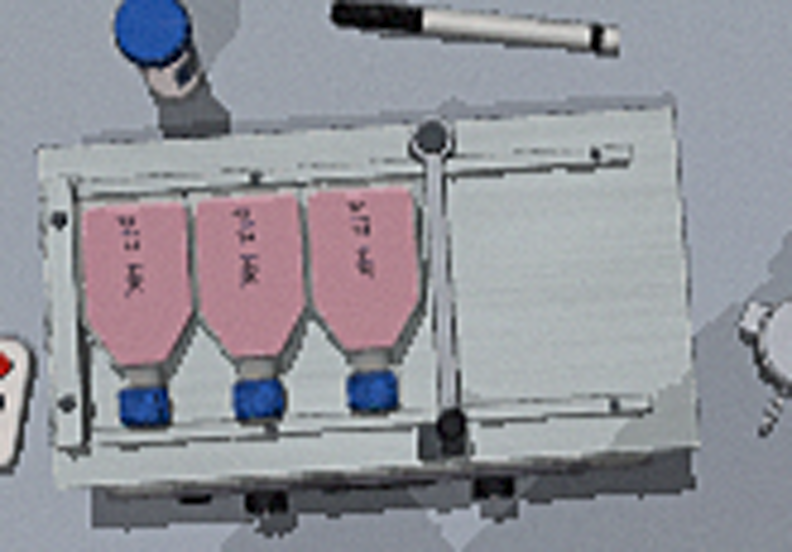

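The caps measure rocker x = 100.0, 49.8 and −0.2, so the flasks are home. The bar lies straight across the tray from the pivot (431,139) to the knob (452,425) on the catch, and the bystanders are unmoved. Handing in.

```bash
python3 -c "from plant import r; print(r.finish_job())"
```

```text
the job is handed in; nothing more can be done
None
```

The job is handed in, about 13.4 s into the 58 s limit: the last picture shows all three flasks home against the end stop (caps within 0.2 mm), the gate shut on its catch and the bystanders in view unmoved; no verdict came back.

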